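# Slide the bead box down the cooling lane

### The arm

A 7-joint arm with a two-finger parallel gripper is mounted at the origin on the work surface. World frame = base frame: x ahead of the robot, y to its left, z up, the work surface at z = 0. Lengths are in m, angles in rad, forces in N, time in s.
With the tool pointing down it reaches from about 0.4 to 0.85 m from the base axis. Payload 10.4 kg.
Tool frame: the origin (TCP) lies at the very end of the fingers, on their centre line; the grasp point (between the pads) lies 19 mm behind it (r.pinch_z is the distance from the TCP to the grasp point, in m); z points along the fingers, y is the line along which they close (so a half turn about z gives the same grasp; the last joint's range is limited). The gripper opens to 87 mm and grips with 3 to 60 N. Pads are 19 mm wide; open, the fingers measure 117 mm over their backs; the gripper's body (75 mm by 190 mm) begins 51 mm behind the grasp point.
Start: joints at [1.216, 0.332, -0.065, 1.46, 0.022, 1.35, -0.088], TCP at [0.204, -0.591, 0.223] pointing down, gripper open.
Joint ranges: [-2.6, 2.6], [-0.5, 2.12], [-1.47, 1.34], [0.16, 2.42], [-1.27, 4.41], [0.06, 2.06], [-2.6, 2.6]. Speed limits (rad/s): [2.22, 2.22, 2.79, 2.79, 3.14, 3.14, 3.14].

### API

Orientations are given as a unit quaternion [x, y, z, w].
In Python, from bench import sensors, vision, r gives the robot as it stands.
- The arm moves only by the shell command python3 -m crank 'ROWS' [OPENING] [FORCE]. ROWS is JSON, a list of rows, each a list of 2 entries, a list of its own where there are three numbers: the shift along the tool's x, y, z normalised to -1 to 1, where 1 is 3 cm, then the turn about the tool's z normalised to -1 to 1, where 1 is 8 degrees. A call has 1 to 12 rows; each row shifts and turns the commanded pose from where the row before left it, along the tool's axes as they then stand; what a row does not reach is not made up. A row lasts 1/8 s, in which the tool goes at most 62.5 mm and 10.7 degrees, less where a joint would pass 70% of its speed; a pose out of reach is approached as far as the arm can. A call with a number of a shift or a turn outside -1 to 1 is refused whole. A call with a gripper value outside its range is refused whole. OPENING is the opening, from 0 (shut) to 1 (fully open), set as the call begins (- or left out, the last holds). The fingers move at their own pace and stop on an object; FORCE is the grip in N (left out, the last holds). Time passes only in rows, so rows that do not move let the fingers close. It gives the time, the measured TCP pose, the force, the opening and the grip force at its end, in the units of the state.
- sensors.read_state(): the state, without advancing time (a new reading comes with each control period).
- vision.camera(name): name is "side" or "top" or "wrist"; returns the picture (480x640x3 uint8, red, green, blue); there is no depth.
- vision.camera_model(name): a dict with "vertical_fov" (degrees; the focal length in pixels is half the picture's height over the tangent of half this angle, whatever the lens; pixels are square), "cx", "cy" (the principal point, pixels), "camera_from_world" (4x4, takes a point from world to camera coordinates); the wrist camera has in their place "hand_eye" (4x4, takes a point from camera to tool coordinates, whose origin is the TCP and whose axes are the flange's). Camera axes: x right, y down, z forward; pixel columns grow to the right and rows downward; lengths in m; the calibration is good to about 2 mm. The wrist camera is an equidistant fisheye: a pixel r from the principal point sees the ray r / f radians off the axis. A picture is of the moment at which its call begins: read the wrist's pose just before it. camera_model takes no time and is no camera call.
- r.close_job(): hands the job in; it is judged then, once.
The state is a dict: "time": time; "joint_positions": joint angles; "joint_vel": joint speeds; "joint_torque": joint torques, N m; "ee_pos": TCP position; "eef_rot": TCP orientation; "ft_force": force on the tool from outside, world axes, zero at the start; "torque": the same for the moment, N m; "width": finger opening in m; "grip_force": force on a finger pad.
Only numpy, scipy, OpenCV 4.12 (cv2) and the standard library are available. Lean on these libraries where they do the work, as an engineer would, in place of code of your own. Each camera call takes 0.05 s, during which the arm holds its last target. There are 200 camera calls.

### The job

Push the closed steel bead box down the cooling lane, between the two firebrick guide rails, until it sits squarely against the end stop. The rails are soft and crumble: neither the box nor the robot may touch them. The box starts askew before the lane, so straighten it first; only push it with the fingers, do not lift or tip it, and leave the other things on the bench where they are.

Things in the scene. Friction and masses are not known exactly. Their poses are not given: they have to be found in the camera images.
- lane: Cooling lane fixed on the bench, running roughly from the robot's left to its right: a flat buff slab 420 x 200 x 10 mm with two rails 116 mm apart (y = -58 to +58). Origin on the centre line at the entry (where the rails begin), at bench height. +x points down the lane, +y to the left rail, z up. The slab spans x -190 to +230 mm; the part with x < 0 is an open apron without rails.
- rail_left: Soft off-white firebrick strip, 225 long x 22 wide x 18 mm high, on the slab (its top is 28 mm above the bench); origin at its entry end, centre of the underside, at x = 0, y = +69 mm, z = +10 mm of the lane; runs along the lane's +x. Must not be touched.
- rail_right: The same strip on the other side: origin at x = 0, y = -69 mm, z = +10 mm of the lane. Must not be touched.
- end_stop: Dark steel bar across the far end of the lane between the rails, 22 x 116 x 30 mm high (its top 40 mm above the bench); origin at the middle of the lower edge of the face that the box meets, at x = +200 mm, y = 0, z = +10 mm of the lane. Rigid.
- bead_box: Closed plain steel box, 110 long (own x, which points down the lane) x 96 wide x 60 mm high, too wide to grip, 0.45 to 0.9 kg; origin at the centre of its underside. Starts on the apron, centre 78 to 95 mm before the entry, up to 30 mm to one side, turned up to 0.2 rad. Slides under 3 to 12 N and stays where left. Against the stop its centre is at x = +145 mm of the lane, 10 mm from each rail.
- frit_jar: Bystander, loose: glass jar with a steel lid, 56 mm across, 72 mm high, beside the left rail; origin under its centre.
- water_glass: Bystander, loose: empty glass, 64 mm across, 78 mm high, beyond the end stop; origin under its centre.
- bead_tin: Bystander, loose: small aluminium tin, 65 x 45 x 26 mm, beside the left rail; origin under its centre.
- brush: Bystander, loose: brush lying flat, 180 mm long, behind the apron, across the lane's direction; origin under its middle.
- marver: Bystander, loose: black graphite paddle with a wooden handle lying flat, 200 mm long, blade 60 mm wide, to the left of the apron; origin under it, 95 mm from the blade's end.
- graphite_block: Bystander, loose: black block 50 x 50 x 30 mm beyond the end stop; origin under its centre.
There are look-alikes about, which are no part of the job. Leave any orange or red look-alike of the bead_box alone.

How it is judged:
By the outcome, as a careful person would: the job done as asked, in the order asked, and still so for the second after the job is handed in, with the robot touching nothing.
It also fails if it takes over 61 s, if anything falls off the work surface, if the arm or the gripper's body presses on something with over 40 N, if the wrist force passes 120 N, or if a joint passes its speed limit or range.

## Working session

There is one attempt and no reset: what is moved stays moved. The work goes in short steps, Python scripts to look and compute and a shell command to move; the robot and the scene stay as the last step left them, time stands still between calls to the robot, and variables do not carry over. Pictures are saved under pics/ and viewed, at most 10 in all, crops included, and the job is handed in when it is done.

```bash
mkdir -p pics; ls; python3 - <<'E'
from bench import sensors, vision, r
import cv2
s=sensors.read_state();print(s['time'],s['ee_pos'],s['eef_rot'],s['width'])
for n in("top","side"):
    cv2.imwrite(f"pics/{n}0.png",vision.camera(n)[:,:,::-1]);print(n,vision.camera_model(n))
E
```

```text
pics
0.0 [ 0.20343836 -0.59057244  0.22176495] [ 9.86272985e-01  1.65121467e-01 -1.64641729e-04 -6.88011830e-04] 0.08639695074515068
top {'vertical_fov': 55.68209403568382, 'cx': 323.40874688814125, 'cy': 236.00409505485516, 'camera_from_world': array([[ 2.09929978e-02, -9.99775102e-01,  3.00673034e-03,
         2.77698024e-02],
       [-9.85623991e-01, -2.11999533e-02, -1.67618347e-01,
         5.23291669e-01],
       [ 1.67644393e-01,  5.55306043e-04, -9.85847376e-01,
         9.15221060e-01],
       [ 0.00000000e+00,  0.00000000e+00,  0.00000000e+00,
         1.00000000e+00]])}
side {'vertical_fov': 43.01093599197931, 'cx': 324.8906741417062, 'cy': 245.34468622235698, 'camera_from_world': array([[-0.74974363,  0.66172515, -0.0020764 ,  0.39125509],
       [ 0.37366258,  0.42077093, -0.82663662, -0.18455147],
       [-0.54613255, -0.62054141, -0.56273225,  1.68449271],
       [ 0.        ,  0.        ,  0.        ,  1.        ]])}
```

View pics/top0.png

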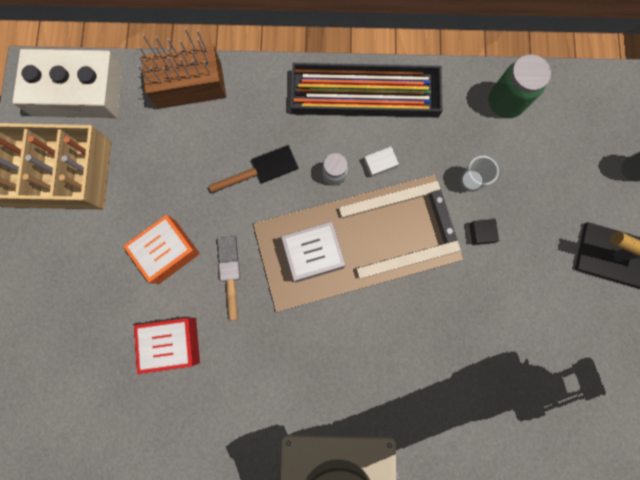

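View pics/side0.png

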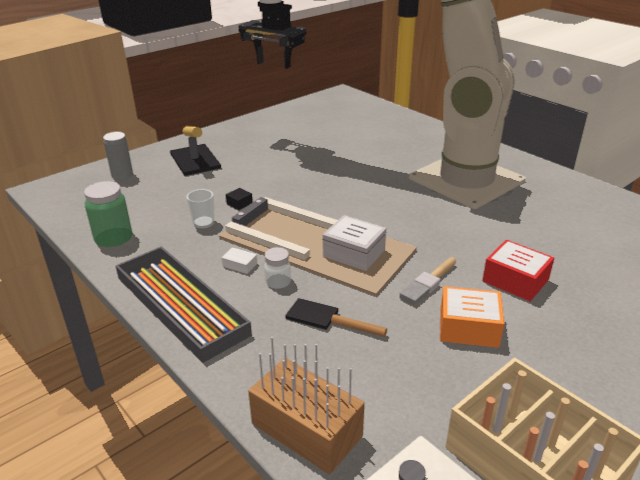

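Top view: the lane slab runs from around (265,265) to (450,220), the grey box is around (313,250), and the brush at (230,275) is behind the apron. I'll enlarge the lane next.

```bash
python3 - <<'E'
import cv2
i=cv2.imread("pics/top0.png")[165:320,245:475]
cv2.imwrite("pics/crop0.png",cv2.resize(i,None,fx=3.4,fy=3.4,interpolation=cv2.INTER_CUBIC))
E
```

```text
(no output)
```

View pics/crop0.png

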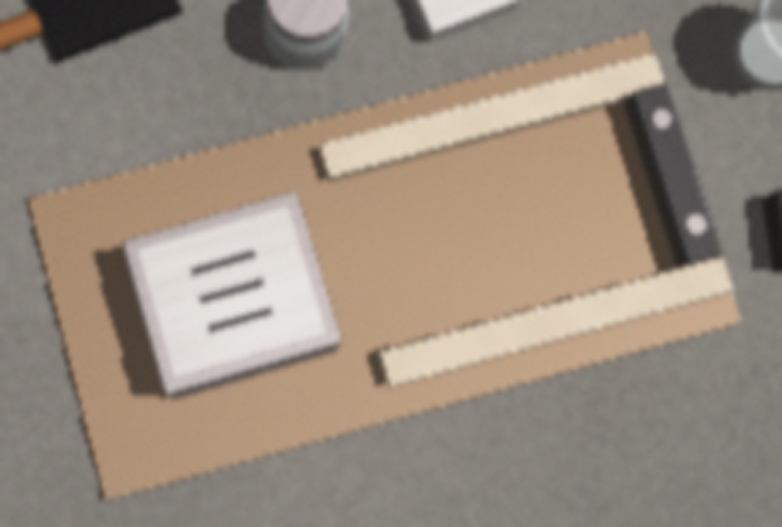

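The crop shows slab corners at (29,200), (645,32), (740,322) and (103,498). The box top corners are at (125,240), (295,193), (340,343) and (168,393), and the rail entries are at (319,147)/(330,178) and (380,352)/(391,384).

```bash
cat > h.py <<'E'
import numpy as np, cv2
from scipy.optimize import least_squares
from bench import sensors, vision, r
def project(P,name="top"):
    m=vision.camera_model(name);f=240/np.tan(np.radians(m['vertical_fov']/2));T=m['camera_from_world']
    p=P@T[:3,:3].T+T[:3,3];return p[:,:2]/p[:,2:]*f+[m['cx'],m['cy']]
def place(pose,pts):
    x,y,a=pose;c,s=np.cos(a),np.sin(a);pts=np.array(pts,float)
    return np.c_[x+c*pts[:,0]-s*pts[:,1],y+s*pts[:,0]+c*pts[:,1],pts[:,2]]
def fit(pts,pix,x0,name="top"):
    q=least_squares(lambda v:(project(place(v,pts),name)-pix).ravel(),x0);return q.x,q.fun.reshape(-1,2)
LP=np.array([[-190,100,10],[230,100,10],[230,-100,10],[-190,-100,10],[0,80,28],[0,58,28],[225,80,28],[225,58,28],[0,-58,28],[0,-80,28],[225,-58,28],[225,-80,28]])/1000.
BP=np.array([[-55,48,70],[55,48,70],[55,-48,70],[-55,-48,70]])/1000.
def rel(L,W):  # world pose -> lane frame
    d=np.subtract(W[:2],L[:2]);c,s=np.cos(L[2]),np.sin(L[2])
    return np.array([c*d[0]+s*d[1],-s*d[0]+c*d[1]])*1000, np.degrees(W[2]-L[2])
E
python3 - <<'E'
from h import *
cr=lambda a:np.array(a)/3.4+[245-.35,165-.35]
L,e=fit(LP,cr([[29,200],[645,32],[740,322],[103,498],[319,147],[330,178],[655,55],[664,82],[380,352],[391,384],[722,262],[732,290]]),[.5,0,-1.4]);print(L,e.round(1).tolist())
B,e=fit(BP,cr([[125,240],[295,193],[340,343],[168,393]]),[.5,0,-1.4]);print(B,e.round(1).tolist())
print(rel(L,B));np.save("L.npy",L)
from scipy.spatial.transform import Rotation as R
s=sensors.read_state();print(R.from_quat(s['eef_rot']).as_matrix().round(3));print(rel(L,s['ee_pos'].tolist()[:2]+[0]))
E
```

```text
[ 0.51292046 -0.01560516 -1.2798366 ] [[-0.6, -0.6], [0.2, -0.1], [0.5, 0.2], [0.4, 0.7], [0.1, -0.7], [-0.4, -0.3], [-0.1, -0.3], [0.4, 1.1], [-0.2, 0.1], [-0.5, 0.7], [-0.0, -1.3], [0.2, 0.3]]
[ 0.48793095  0.0596776  -1.26835032] [[-0.7, 0.3], [0.7, -0.5], [0.8, -0.1], [-0.8, 0.3]]
(array([-79.28733372,  -2.3426731 ]), np.float64(0.6581156531547645))
[[ 0.945  0.326 -0.001]
 [ 0.326 -0.945  0.001]
 [-0.    -0.001 -1.   ]]
(array([ 462.03596763, -461.42420285]), np.float64(73.32923586771588))
```

```bash
python3 -m crank '[[[0,0,0],-1],[[0,0,0],-1],[[0,0,0],-1],[[0,0,0],-1],[[0,0,0],-1],[[0,0,0],-1],[[0,0,0],-1],[[0,0,0],-1],[[0,0,0],-1],[[0,0,0],-1],[[0,0,0],-0.96],[[0,0,0],0]]' 0.6
python3 -m crank '[[[1,1,0],0],[[1,1,0],0],[[1,1,0],0],[[1,1,0],0],[[1,1,0],0],[[1,1,0],0],[[1,1,0],0],[[1,1,0],0],[[1,1,0],0],[[1,1,0],0],[[1,1,0],0],[[1,1,0],0]]'
cat >> h.py <<'E'
from scipy.spatial.transform import Rotation as R
def where():
    s=sensors.read_state();M=R.from_quat(s['eef_rot']).as_matrix();L=np.load("L.npy")
    p,a=rel(L,[*s['ee_pos'][:2],np.arctan2(M[1,1],M[0,1])])
    print("t",s['time'],"lane",p.round(1),"z",s['ee_pos'][2].round(4),"ytool-laney deg",(a-90).round(2),"F",s['ft_force'].round(1),"w",s['width'],"tilt",M[:,2].round(3))
E
python3 -c "from h import *;where()"
```

```text
time: 1.6
ee_pos: [0.2034, -0.5908, 0.2221]
eef_rot: [0.597, 0.802, 0.0, -0.0]
ft_force: [-0.7, 0.7, -0.2]
width: 0.0521
grip_force: 0.0
time: 3.1
ee_pos: [0.4454, -0.1414, 0.2226]
eef_rot: [0.599, 0.801, -0.0, 0.0]
ft_force: [0.7, -0.9, -0.4]
width: 0.0523
grip_force: 0.0
t 3.1 lane [ 101.2 -100.7] z 0.2226 ytool-laney deg -0.21 F [ 0.7 -0.9 -0.4] w 0.052318836993626855 tilt [ 0. -0. -1.]
```

```bash
python3 -m crank '[[[1,1,0],0],[[1,1,0],0],[[1,1,0],0],[[1,0.36,0],0],[[1,0,0],0],[[1,0,0],0],[[1,0,0],0],[[1,0,0],0],[[1,0,0],0],[[0.6,0,0],0],[[0,0,0],0],[[0,0,0],0]]'
python3 - <<'E'
from h import *
where();s=sensors.read_state();print(s['ee_pos'],s['eef_rot'])
cv2.imwrite("pics/w1.png",vision.camera("wrist")[:,:,::-1]);m=vision.camera_model("wrist");print(m)
E
```

```text
time: 4.6
ee_pos: [0.4592, 0.1611, 0.2224]
eef_rot: [0.598, 0.802, -0.0, 0.0]
ft_force: [-0.2, 0.3, -0.2]
width: 0.0524
grip_force: 0.0
t 4.6 lane [-184.7   -0.8] z 0.2224 ytool-laney deg -0.11 F [-0.2  0.3 -0.2] w 0.052398096174485834 tilt [-0. -0. -1.]
[0.45918227 0.16114582 0.22241744] [ 5.97921389e-01  8.01554719e-01 -1.96084957e-04  8.47494453e-05]
{'vertical_fov': 65.70646984690485, 'cx': 324.7111913117583, 'cy': 246.03267405197295, 'hand_eye': array([[-3.48279217e-04, -9.53741965e-01, -3.00626251e-01,
         8.36272683e-02],
       [ 9.99997642e-01,  3.12229051e-04, -2.14906164e-03,
        -2.98745766e-04],
       [ 2.14351452e-03, -3.00626291e-01,  9.53739607e-01,
        -1.61785605e-01],
       [ 0.00000000e+00,  0.00000000e+00,  0.00000000e+00,
         1.00000000e+00]])}
```

View pics/w1.png

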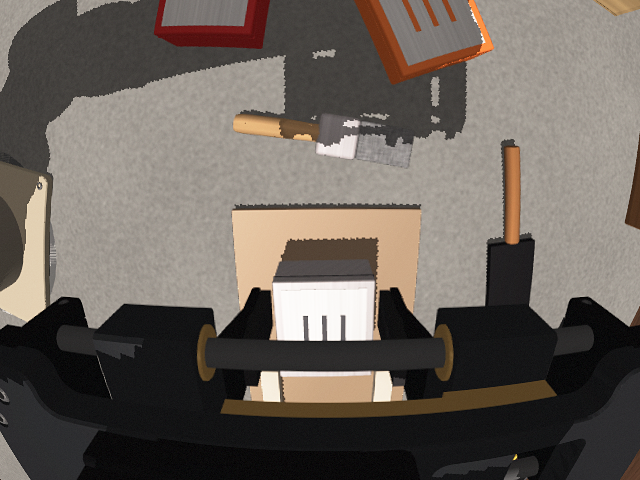

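The wrist view shows the apron edge at (235,210)–(420,207) and the box's rear edge at (273,280)–(376,277), nearly square (turned about 0.7°). The brush is at (320,140), clear of where the fingers come down, so I'll descend behind the box.

```bash
python3 -m crank '[[[0,0,1],0],[[0,0,1],0],[[0,0,1],0],[[0,0,1],0],[[0,0,1],0],[[0,0,1],0],[[0,0,0.4],0],[[0,0,0],0]]'
python3 -m crank '[[[-0.4,0,0],0],[[-0.4,0,0],0],[[-0.3,0,0],0],[[-0.2,0,0],0],[[-0.2,0,0],0],[[-0.2,0,0],0],[[0,0,0],0]]'
python3 -c "from h import *;where()"
```

```text
time: 5.65
ee_pos: [0.4588, 0.1617, 0.0303]
eef_rot: [0.597, 0.802, -0.0, -0.0]
ft_force: [1.4, 0.1, 0.7]
width: 0.052
grip_force: 0.0
time: 6.52
ee_pos: [0.4736, 0.1127, 0.0305]
eef_rot: [0.597, 0.802, -0.0, 0.0]
ft_force: [-0.5, 0.4, 0.2]
width: 0.0521
grip_force: 0.0
t 6.525 lane [-134.1   -0.8] z 0.0305 ytool-laney deg -0.01 F [-0.5  0.4  0.2] w 0.052114688374641144 tilt [-0.    -0.001 -1.   ]
```

```bash
python3 - <<'E'
from h import *
a=vision.camera("top")[:,:,::-1][165:320,245:475];b=vision.camera("side")[:,:,::-1][180:300,210:430]
z=lambda i,w:cv2.resize(i,(w,int(w*i.shape[0]/i.shape[1])),interpolation=cv2.INTER_CUBIC)
cv2.imwrite("pics/top2.png",z(a,782));cv2.imwrite("pics/side2.png",z(b,770))
E
```

```text
(no output)
```

View pics/top2.png

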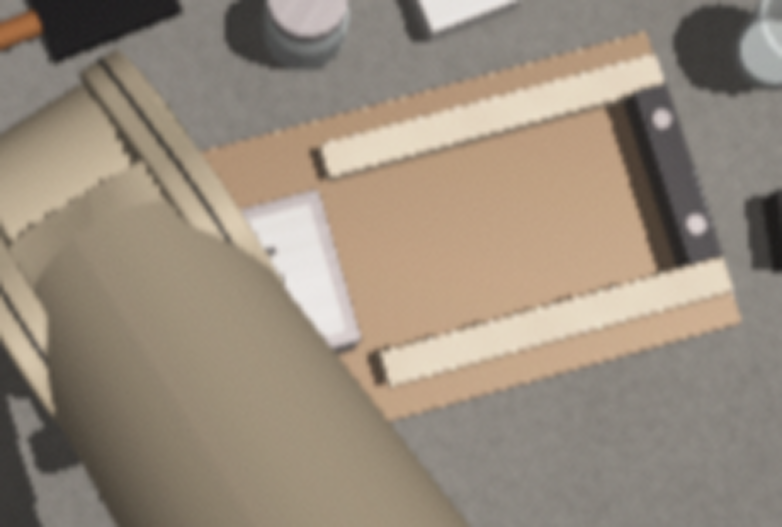

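View pics/side2.png

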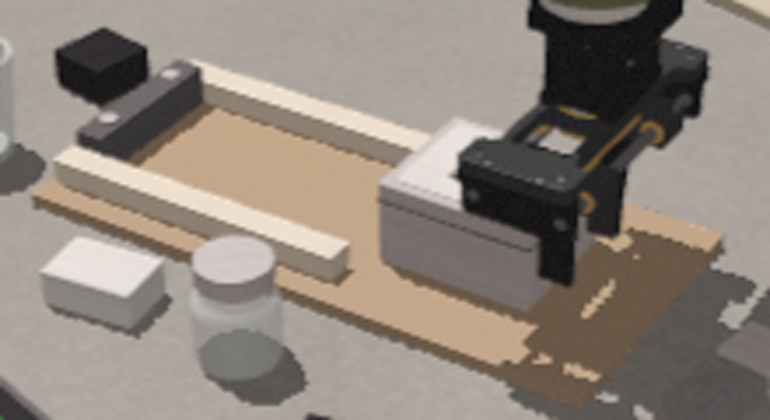

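The box has moved about 14 mm. Its front top edge now runs (318,190)–(357,340) in the top crop, and in the side view the fingers press the rear face with the gripper body clear of the top. Now I'll check the yaw from the front corners.

```bash
cat >> h.py <<'E'
def front(pix):
    L=np.load("L.npy");B,e=fit(BP[1:3],np.array(pix)/3.4+[244.65,164.65],[.5,0,-1.27]);print("box",rel(L,B),e.round(1).tolist())
E
python3 -c "
from h import *
front([[295,193],[340,343]]);front([[318,190],[357,340]])"
```

```text
box (array([-80.9431135 ,  -2.58930704]), np.float64(0.7652453771995288)) [[-0.1, -0.2], [0.1, 0.2]]
box (array([-68.79839948,  -1.87681533]), np.float64(-1.4744648300764174)) [[-0.1, -0.4], [0.1, 0.4]]
```

```bash
python3 -m crank '[[[-0.2,0,0],0],[[-0.2,0,0],0],[[-0.2,0,0],0],[[-0.2,0,0],0],[[-0.2,0,0],0],[[-0.2,0,0],0],[[0,0,0],0]]'
python3 - <<'E'
from h import *
where()
a=vision.camera("top")[:,:,::-1][165:320,245:475]
cv2.imwrite("pics/top3.png",cv2.resize(a,None,fx=3.4,fy=3.4,interpolation=cv2.INTER_CUBIC))
E
```

```text
time: 7.5
ee_pos: [0.4842, 0.078, 0.0306]
eef_rot: [0.597, 0.802, -0.0, 0.0]
ft_force: [0.5, -1.0, 0.4]
width: 0.0523
grip_force: 0.0
t 7.5 lane [-97.9  -0.7] z 0.0306 ytool-laney deg -0.04 F [ 0.5 -1.   0.4] w 0.052280820888315926 tilt [ 0. -0. -1.]
```

View pics/top3.png

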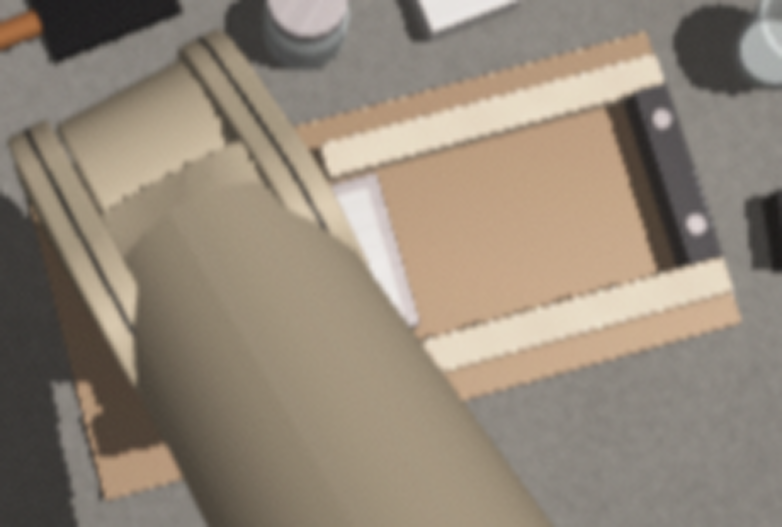

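The front top edge is now at (377,174)–(417,325), inside both rails.

```bash
python3 - <<'E'
from h import *
front([[377,174],[417,325]])
L=np.load("L.npy")
for n,y,a in [("0",0,0),("-1.5",-.002,-.026)]:
    c=np.array([-.0325,y,a]);w=[*place(L,[[c[0],c[1],0]])[0][:2],L[2]+a]
    print(n,((project(place(w,BP))-[244.65,164.65])*3.4).round(0)[1:3].tolist())
E
```

```text
box (array([-31.57673777,  -2.24241236]), np.float64(-1.5800288075669546)) [[-0.0, -0.2], [0.0, 0.2]]
0 [[372.0, 168.0], [416.0, 319.0]]
-1.5 [[375.0, 173.0], [416.0, 326.0]]
```

```bash
python3 - <<'E'
from h import *
i=cv2.imread("pics/top3.png").astype(float);sat=cv2.GaussianBlur(i[:,:,2]-i[:,:,0],(0,0),2)  # red-blue: slab brown vs white lid
ys=np.arange(195,300,4);xs=[]
for y in ys:
    x0=int(377+(y-174)*.27);g=np.gradient(sat[y,x0-20:x0+20]);xs.append(x0-20+np.argmax(g))
p=np.polyfit(ys,xs,1);print("slope",p[0],"x@174,325",np.polyval(p,[174,325]),np.std(np.polyval(p,ys)-xs))
front([[np.polyval(p,174),174],[np.polyval(p,325),325]])
E
```

```text
slope 0.29288766788766846 x@174,325 [376.58216321 420.80820106] 0.319561288228463
box (array([-30.62224705,  -3.94274031]), np.float64(-0.10078203104122839)) [[-0.0, -0.0], [0.0, 0.0]]
```

Edge fit gives −0.1°: the box is square, about 2–4 mm right of centre, with more than 5 mm of clearance. I'll push on.

```bash
python3 -m crank '[[[-0.3,0,0],0],[[-0.35,0,0],0],[[-0.35,0,0],0],[[-0.35,0,0],0],[[-0.35,0,0],0],[[-0.35,0,0],0],[[-0.35,0,0],0],[[-0.35,0,0],0],[[-0.3,0,0],0],[[-0.3,0,0],0],[[-0.2,0,0],0],[[0,0,0],0]]'
python3 - <<'E'
from h import *
where()
a=vision.camera("top")[:,:,::-1][165:320,245:475]
cv2.imwrite("pics/top4.png",cv2.resize(a,None,fx=3.4,fy=3.4,interpolation=cv2.INTER_CUBIC))
E
```

```text
time: 9.05
ee_pos: [0.5145, -0.0242, 0.0304]
eef_rot: [0.597, 0.802, -0.0, 0.0]
ft_force: [0.2, 0.0, 0.3]
width: 0.0522
grip_force: 0.0
t 9.05 lane [ 8.7 -0.9] z 0.0304 ytool-laney deg -0.03 F [0.2 0.  0.3] w 0.052181353582470266 tilt [-0.    -0.001 -1.   ]
```

View pics/top4.png

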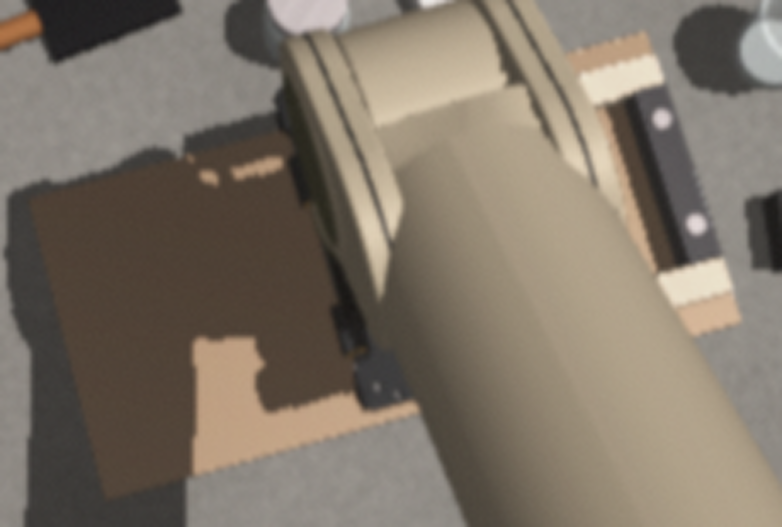

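The arm hides the box here and nothing nearby has moved. I'll continue to about 8 mm short of the stop, then creep while watching the force.

```bash
python3 -m crank '[[[-0.3,0,0],0],[[-0.3,0,0],0],[[-0.3,0,0],0],[[-0.3,0,0],0],[[-0.3,0,0],0],[[-0.3,0,0],0],[[-0.2,0,0],0],[[-0.1,0,0],0],[[0,0,0],0]]'
python3 -m crank '[[[-0.07,0,0],0],[[-0.07,0,0],0],[[-0.07,0,0],0],[[0,0,0],0]]'
python3 -c "from h import *;where()"
```

```text
time: 10.22
ee_pos: [0.5328, -0.0839, 0.0306]
eef_rot: [0.597, 0.802, -0.0, 0.0]
ft_force: [-0.2, -1.0, 0.8]
width: 0.0522
grip_force: 0.0
time: 10.72
ee_pos: [0.5346, -0.0897, 0.0307]
eef_rot: [0.597, 0.802, 0.0, 0.0]
ft_force: [0.2, 1.7, 1.0]
width: 0.0525
grip_force: 0.8
t 10.725 lane [77.2 -0.5] z 0.0307 ytool-laney deg 0.02 F [0.2 1.7 1. ] w 0.05247096631975351 tilt [ 0. -0. -1.]
```

```bash
python3 -m crank '[[[-0.05,0,0],0],[[-0.05,0,0],0],[[0,0,0],0]]'|grep -E "ee_pos|ft_f"
python3 -m crank '[[[-0.05,0,0],0],[[0,0,0],0]]'|grep -E "ee_pos|ft_f"
python3 -c "from h import *;where()"
```

```text
ee_pos: [0.5349, -0.0912, 0.0306]
ft_force: [-2.9, 7.1, 4.7]
ee_pos: [0.5349, -0.0912, 0.0306]
ft_force: [-6.3, 11.8, 8.0]
t 11.35 lane [78.7 -0.6] z 0.0306 ytool-laney deg 0.12 F [-6.3 11.8  8. ] w 0.0519181805802119 tilt [-0.002  0.003 -1.   ]
```

The tool has stalled and the force is rising, so the box is seated on the stop. I'll press once more, then back off, lift and look.

```bash
python3 -m crank '[[[-0.06,0,0],0],[[0,0,0],0],[[0.2,0,0],0],[[0.4,0,0],0],[[0.6,0,0],0],[[0.8,0,0],0],[[0,0,-1],0],[[0,0,-1],0],[[0,0,-1],0],[[0,0,-1],0],[[0,0,-1],0],[[0,0,-1],0]]'|grep -E "ee_pos|ft_f"
python3 -m crank '[[[1,0,0],0],[[1,0,0],0],[[1,0,0],0],[[1,0,0],0],[[1,0,0],0],[[1,0,0],0],[[1,0,0],0],[[0,0,0],0]]'|grep -E "time|ee_pos|ft_f"
python3 - <<'E'
from h import *
a=vision.camera("top")[:,:,::-1];cv2.imwrite("pics/top5full.png",a);a=a[165:320,245:475]
cv2.imwrite("pics/top5.png",cv2.resize(a,None,fx=3.4,fy=3.4,interpolation=cv2.INTER_CUBIC))
E
```

```text
ee_pos: [0.5185, -0.0373, 0.2115]
ft_force: [-0.1, -0.1, -0.5]
time: 13.85
ee_pos: [0.4572, 0.1659, 0.2106]
ft_force: [0.2, -1.3, -0.2]
```

View pics/top5.png

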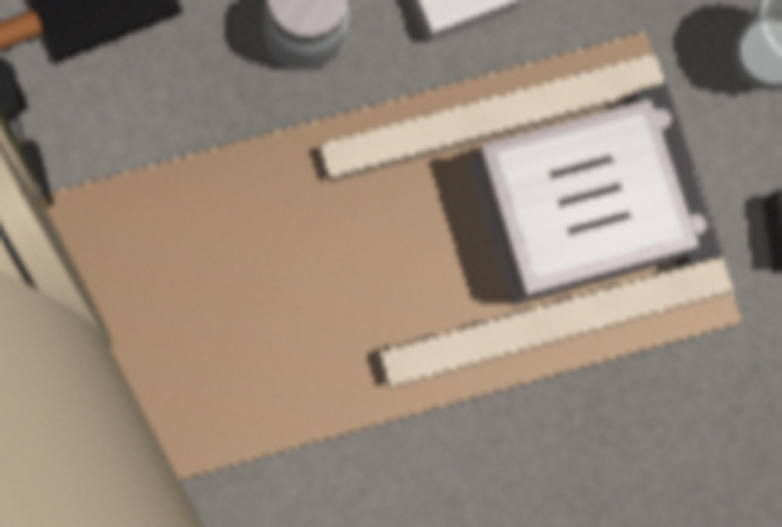

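The box top corners are at (483,147), (655,102), (700,246) and (525,295). It lies against the stop with gaps to both rails.

```bash
python3 - <<'E'
from h import *
L=np.load("L.npy");B,e=fit(BP,np.array([[483,147],[655,102],[700,246],[525,295]])/3.4+[244.65,164.65],[.5,-.1,-1.27]);print(rel(L,B),e.round(1).tolist())
d=cv2.absdiff(cv2.imread("pics/top0.png"),cv2.imread("pics/top5full.png")).max(2)
for n,(x,y) in dict(jar=(335,168),tin=(381,161),glass=(482,172),block=(484,232),marver=(275,163),railL=(390,198),railR=(410,260)).items(): print(n,np.median(d[y-12:y+12,x-14:x+14]))
E
```

```text
(array([145.96944051,  -4.35496566]), np.float64(-0.5520549087676845)) [[-0.4, -0.6], [-0.4, -0.6], [0.3, 0.9], [0.4, 0.2]]
jar 6.0
tin 6.0
glass 5.0
block 2.0
marver 2.0
railL 6.0
railR 6.0
```

```bash
python3 -c "from bench import r;print(r.close_job())"
```

```text
the job is handed in; nothing more can be done
None
```

I pushed the bead box down the lane until it sat against the end stop, square to within about 0.6° and about 4 mm right of centre (roughly 6 mm from the nearer rail); I saw no contact with the rails and nothing else had moved in the pictures, and I handed the job in at about 14 s.

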